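Brass blank from the flap dispenser onto the balance

ROBOT

A 6-joint arm with a two-finger parallel gripper is mounted at the origin on a cart in front of the work surface, level with it; the furniture and walls round the work are solid. World frame = base frame: x ahead of the robot, y to its left, z up, the work surface at z = 0. Lengths are in mm, angles in rad, forces in N, time in s.
With the tool pointing down it reaches from about 275 to 1000 mm from the base axis. Payload 8.4 kg.
Tool frame: the origin (TCP) lies on the centre line of the jaws, within the pads' length; the fingertips stand 25 mm ahead of it and the grasp point (between the pads) lies 6 mm ahead of it; z points along the fingers, y is the line along which they close (so a half turn about z gives the same grasp; the last joint's range is limited). The gripper opens to 85 mm and grips with 20 to 120 N. Pads are 22 mm wide; open, the fingers measure 114 mm over their backs; the gripper's body (76 mm by 85 mm) begins 54 mm behind the grasp point. The pads swing forward as they close: fully open they stand 13 mm farther back than shut.
Start: joints at [-1.199, 0.353, 1.633, -0, 1.155, -0.002], TCP at [228.221, -581.845, 256.281] pointing down, gripper open.
Joint ranges: [-2.63, 2.63], [-0.92, 2.1], [0.06, 2.66], [-1.3, 4.44], [0, 2.69], [-3.02, 3.02]. Speed limits (rad/s): [2.22, 2.22, 2.79, 3.14, 3.14, 3.14].

INTERFACE

Orientations are given as [roll, pitch, yaw] about the fixed x, y, z axes, in that order (R = Rz(yaw) Ry(pitch) Rx(roll)).
In Python, from rig import r gives the robot as it stands.
- The arm moves only by the shell command python3 -m jog 'ROWS' [FORCE]. ROWS is JSON, a list of rows, each a list of 3 entries, a list of its own where there are three numbers: the turn, a rotation vector about the tool's x, y, z in rad, then the shift along the tool's x, y, z in m, then the opening, from -1 (shut) to 1 (fully open). In form: [[[rx, ry, rz], [x, y, z], gripper], ...]. A call has 1 to 12 rows; each row shifts and turns the commanded pose from where the row before left it, along the tool's axes as they then stand; what a row does not reach is not made up. A row lasts 1/10 s, in which the tool goes at most 50 mm and 8.59 degrees, less where a joint would pass 70% of its speed; a pose out of reach is approached as far as the arm can. A call with a gripper value outside its range is refused whole. The fingers move at their own pace and stop on an object; FORCE is the grip in N (left out, the last holds). Time passes only in rows, so rows that do not move let the fingers close. It gives the time, the measured TCP pose, the force, the opening and the grip force at its end, in the units of the state.
- r.sense(): the state, without advancing time (a new reading comes with each control period).
- r.grab_frame(name): name is "scene" or "side" or "wrist"; returns the picture (384x512x3 uint8, red, green, blue); there is no depth.
- r.camera_params(name): a dict with "fx", "fy", "cx", "cy" (pixels), "rvec" (rotation vector, rad) and "tvec" (3), from world to camera coordinates, as OpenCV has them; the wrist camera has in their place "hand_eye" (4x4, takes a point from camera to tool coordinates, whose origin is the TCP and whose axes are the flange's). Camera axes: x right, y down, z forward; pixel columns grow to the right and rows downward; lengths in mm; the calibration is good to about 2 mm. The wrist camera is an equidistant fisheye: a pixel r from the principal point sees the ray r / f radians off the axis. A picture is of the moment at which its call begins: read the wrist's pose just before it. camera_params takes no time and is no camera call.
- r.sign_off(): hands the job in; it is judged then, once.
The state is a dict: "clock": time; "qpos": joint angles; "qvel": joint speeds; "joint_efforts": joint torques, N m; "eef_pos": TCP position; "tcp_rot": TCP orientation; "contact_force": force on the tool from outside, world axes, zero at the start; "wrist_torque": the same for the moment, N m; "opening": opening from 0.0 (shut) to 1.0 (fully open); "grasp_force": force on a finger pad.
Only numpy, scipy, OpenCV 4.12 (cv2) and the standard library are available. Lean on these libraries where they do the work, as an engineer would, in place of code of your own. Each camera call takes 0.05 s, during which the arm holds its last target. There are 200 camera calls.

TASK

Take the brass blank out of the dispenser: push its sprung flap with the orange roller back with the fingers and hold it open while you reach in and grip the blank. Then set the blank down flat in the middle of the balance pan, lowering it onto the pan rather than dropping it, and let go; the flap must end up shut again.

Things in the scene. Friction and masses are not known exactly. Their poses are not given: they have to be found in the camera images.
- brass_puck: brass-coloured blank, a disc 29 mm across, 9 mm thick, lying flat in the dispenser's nest under the flap. Origin: centre of its underside, z up. (The grey discs on the bench are bystanders; the brass discs in the dispenser's clear tube are fixed.)
- dispenser: fixed. Origin: on the bench under the nest's centre; -x: open front; z up. Grey base 150x150x10 mm (x -35 to 115). Nest: aluminium rail 20 mm wide in y, top at z 38 mm; the blank lies on it, overhanging 4.5 mm either side; 3 mm high stops at x +-20. Hinge brackets at x 28, y +-66, to z 53; clear tube at x 85, to z 72 mm
- flap (a joint): sprung clear flap, 120 mm wide, its lip an orange free-turning 8 mm roller, 33 mm from the hinge; 0 shut, opens to 1.3 rad. Hinge along dispenser y at x 28, z 44 mm. Shut it leans over the blank, roller at x -2, z 58; can't go down. Fingers apart in y, lowered at x -60, tips level with the blank, then moved along +x push it back (<3 N) and straddle the blank, flap leaning on them. Shuts itself
- balance: white balance fixed to the bench, 150 x 96 mm, 20 mm high, with a round steel pan 76 mm across, its flat top 29 mm above the bench, and a black display panel at its own -x end. Origin: on the bench under the centre of the pan; z up.
Things that resemble listed ones, but are neither listed nor needed, are in the scene too. Several things have the shape of the balance; the one meant has the colours described above.

How it is judged (in metres and radians):
On the way, in this order (a step that is already met when the one before it is completed fails the run):
1. the flap is held open (more than 0.3 rad) with the fingers at the blank, which still lies in its nest (value of joint flap above 0.3 rad and distance between the grasp point and brass_puck below 0.05 m and z of brass_puck in the frame of dispenser below 0.042 m and horizontal distance between brass_puck and dispenser below 0.015 m), for 0.2 s.
2. the blank is lifted out of the nest between the fingers (z of brass_puck in the frame of dispenser above 0.048 m and contact force between the fingers and brass_puck above 0.5 N), for 0.1 s.
3. the blank is lowered onto the pan, still between the fingers: within 10 mm above the pan and 22 mm of its middle (z of brass_puck in the frame of balance below 0.039 m and horizontal distance between brass_puck and balance below 0.022 m and contact force between the fingers and brass_puck above 0.5 N), for 0.05 s.
At the end, for the whole second after the job is handed in: The brass blank lies flat (within 10 degrees) and still on the balance pan, its centre within 20 mm of the pan's middle, and the dispenser's flap is shut (below 0.1 rad) (horizontal distance between brass_puck and balance below 0.02 m and z of brass_puck in the frame of balance between 0.026 and 0.033 m and angle between brass_puck's own z axis and vertical below 0.17 rad and linear speed of brass_puck below 0.02 m/s and value of joint flap below 0.1 rad); the robot touches nothing.
It fails at once if the brass blank falls to the bench (height (world z) of brass_puck below 0.018 m).
It also fails if it takes over 40 s, if anything falls off the work surface, if the arm or the gripper's body presses on something with over 40 N, if the wrist force passes 120 N, or if a joint passes its speed limit or range.

## Working session

There is one attempt and no reset: what is moved stays moved. The work goes in short steps, Python scripts to look and compute and a shell command to move; the robot and the scene stay as the last step left them, time stands still between calls to the robot, and variables do not carry over. Pictures are saved under pics/ and viewed, at most 10 in all, crops included, and the job is handed in when it is done.

```bash
mkdir -p pics; ls
python3 - <<'E'
from rig import r
import cv2
s=r.sense();print(s)
for n in("scene","side"):
    cv2.imwrite(f"pics/{n}0.png",r.grab_frame(n)[:,:,::-1]);print(n,r.camera_params(n))
print(r.camera_params("wrist"))
a=[cv2.imread(f"pics/{n}0.png") for n in("scene","side")]
E
```

```text
pics
{'clock': 0.0, 'qpos': array([-1.19941332e+00,  3.53631561e-01,  1.63410191e+00, -3.87847884e-06,
        1.15520845e+00, -2.39684638e-03]), 'qvel': array([-0.00211628,  0.00036005,  0.00016506,  0.00040354,  0.00020931,
        0.00049361]), 'joint_efforts': array([ 2.19194560e-03, -6.05245185e+01, -3.42071700e+01,  9.30925148e-05,
        9.36485681e-03, -1.36434360e-05]), 'eef_pos': array([ 228.05708636, -581.4497311 ,  255.58580736]), 'tcp_rot': array([-3.14024339e+00,  3.12239471e-07,  3.73781426e-01]), 'contact_force': array([-0.59989479,  0.66999383, -0.44041698]), 'wrist_torque': array([-0.0636037 ,  0.01838785, -0.02715333]), 'grasp_force': 0.0, 'opening': 0.9981652262929249}
scene {'fx': 371.2416708089845, 'fy': 371.2416708089845, 'cx': 257.77350233815747, 'cy': 193.37451833301972, 'rvec': array([ 1.16455544, -2.40345996,  0.89785868]), 'tvec': array([350.8241417 , 353.39460725, 683.44783015])}
side {'fx': 437.2298298460619, 'fy': 437.2298298460619, 'cx': 254.3641771904277, 'cy': 194.63240455156105, 'rvec': array([ 0.75873894, -2.38534431,  1.35929752]), 'tvec': array([456.94347416, 204.59642215, 936.4392658 ])}
{'fx': 297.3186396354542, 'fy': 297.3186396354542, 'cx': 254.7302455226931, 'cy': 187.7383666950399, 'hand_eye': array([[ 7.80653587e-04, -9.55257921e-01, -2.95773047e-01,
         7.69348733e+01],
       [ 9.99999299e-01,  4.82249733e-04,  1.08184355e-03,
        -7.33415607e-01],
       [-8.90803145e-04, -2.95773684e-01,  9.55257627e-01,
        -1.18636155e+02],
       [ 0.00000000e+00,  0.00000000e+00,  0.00000000e+00,
         1.00000000e+00]])}
```

View pics/scene0.png

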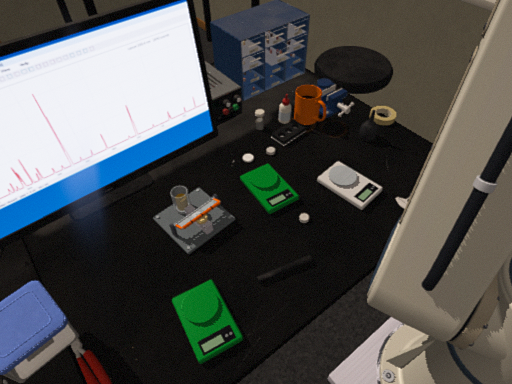

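View pics/side0.png

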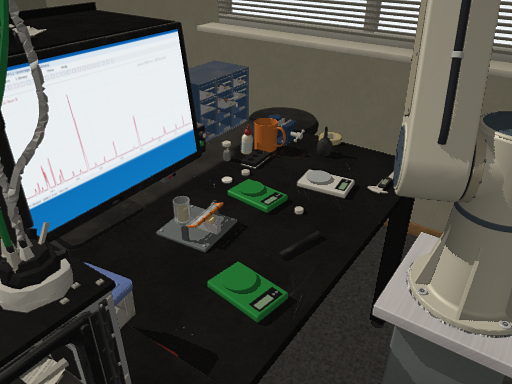

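The scene view shows the dispenser at about (195,218) and the white balance at about (345,180). In the side view they are at (200,226) and (322,182). I'll enlarge these next.

Run:
```python
import cv2,numpy as np
a,b=[cv2.imread(f"pics/{n}0.png") for n in("scene","side")]
c=lambda i,x,y:cv2.resize(i[y:y+75,x:x+100],(400,300),interpolation=cv2.INTER_CUBIC)
cv2.imwrite("pics/m.png",np.vstack([np.hstack([c(a,145,180),c(a,300,145)]),np.hstack([c(b,150,185),c(b,280,150)])]))
```

```text
(no output)
```

View pics/m.png

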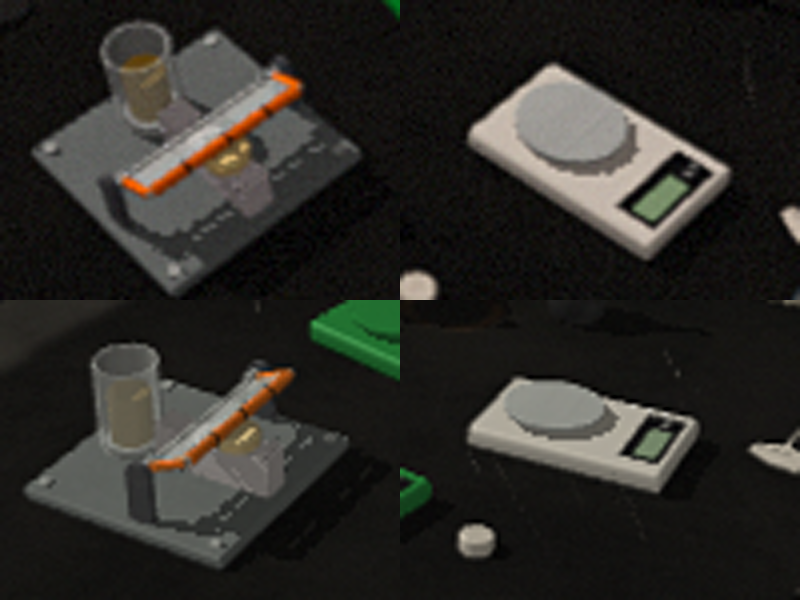

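Scene crop: base corners are at (35,150), (215,27), (362,152) and (175,292), with roller ends at (127,185) and (298,85). The pan centre is near (573,123) in scene and (555,407) in side, with its display toward the robot. Next step is to fit the poses.

```bash
cat > h.py <<'E'
import cv2,numpy as np
from rig import r
from scipy.spatial.transform import Rotation as R
from scipy.optimize import least_squares
def proj(n,P):
    c=r.camera_params(n);K=np.array([[c['fx'],0,c['cx']],[0,c['fy'],c['cy']],[0,0,1]])
    return cv2.projectPoints(np.array(P,float).reshape(-1,3),c['rvec'],c['tvec'],K,None)[0].reshape(-1,2)
def wray(c,T,uv):   # T=(R,p) tool pose ; returns origin, dirs world
    d=(np.array(uv,float)-[c['cx'],c['cy']])/c['fx'];th=np.linalg.norm(d,axis=1,keepdims=True)
    v=np.hstack([d/th*np.sin(th),np.cos(th)]);H=c['hand_eye']
    return T[0]@H[:3,3]+T[1],(T[0]@H[:3,:3]@v.T).T
def tool(s): return R.from_euler('xyz',s['tcp_rot']).as_matrix(),np.array(s['eef_pos'])
def W(p,L):
    c,s=np.cos(p[2]),np.sin(p[2]);L=np.array(L,float)
    return np.c_[p[0]+c*L[:,0]-s*L[:,1],p[1]+s*L[:,0]+c*L[:,1],L[:,2]]
E
python3 - <<'E'
from h import *
Ls=[(115,75,10),(115,-75,10),(-35,-75,10),(-35,75,0),(-2,60,58),(-2,-60,58)]
us=np.array([(35,150),(215,27),(362,152),(175,292),(127,185),(298,85)])/4.+[145,180]-.4
Ld=[Ls[0],Ls[2],Ls[3],Ls[4],Ls[5]]
ud=np.array([(27,190),(347,137),(220,268),(152,166),(292,74)])/4.+[150,185]-.4
f=lambda p:np.r_[(proj('scene',W(p,Ls))-us).ravel(),(proj('side',W(p,Ld))-ud).ravel()]
best=min((least_squares(f,[600,-100,y],loss='soft_l1',x_scale=[10,10,.1]) for y in np.arange(-3,3,.5)),key=lambda o:o.cost)
print(best.x,best.cost,f(best.x).round(1))
for fix in (0,1):
    us2=np.array([173,123])/4+[300,145]-.4;ud2=np.array([155,107])/4+[280,150]-.4
    g=lambda p:np.r_[(proj('scene',[*p[:2],29 if fix else p[2]])-us2).ravel(),(proj('side',[*p[:2],29 if fix else p[2]])-ud2).ravel()]
    o=least_squares(g,[500,-300,29.]);print(o.x,g(o.x))
E
```

```text
[5.84696163e+02 1.60750093e+02 1.01943074e-01] 17.76139411151942 [-1.7 -0.9  0.2 -0.7 -0.1 -0.8 -0.6  2.   4.1  2.6  1.3 -0.2 -2.  -0.7
  0.2  0.1 -0.7  1.5  7.1 -0.2 -0.3 -0.4]
[ 477.72527124 -219.01988174   29.77148151] [-0.06767651 -0.05649604  0.08778013  0.04451254]
[ 478.19913759 -219.83542011   29.        ] [-0.03108982 -0.09134143  0.05421209  0.12211226]
```

```bash
python3 -m jog '[[[0,0,0.136],[0,0,0],-0.32],[[0,0,0.136],[0,0,0],-0.32],[[0,0,0],[0.029,-0.033,0],-0.32],[[0,0,0],[0.029,-0.033,0],-0.32],[[0,0,0],[0.029,-0.033,0],-0.32],[[0,0,0],[0.029,-0.033,0],-0.32],[[0,0,0],[0.029,-0.034,0],-0.32],[[0,0,0],[0.028,-0.034,0],-0.32],[[0,0,0],[0.028,-0.034,0],-0.32],[[0,0,0],[0.028,-0.034,0],-0.32],[[0,0,0],[0.028,-0.033,0],-0.32],[[0,0,0],[0.028,-0.033,0],-0.32]]' 20
python3 -m jog '[[[0,0,0],[0,0,0.04],-0.32],[[0,0,0],[0,0,0.04],-0.32],[[0,0,0],[0,0,0.03],-0.32],[[0,0,0],[0,0,0],-0.32],[[0,0,0],[0,0,0],-0.32]]'
python3 - <<'E'
from h import *
s=r.sense();im=r.grab_frame("wrist");np.save("T1.npy",np.array([s['tcp_rot'],s['eef_pos']]))
cv2.imwrite("pics/w1.png",im[:,:,::-1])
E
```

```text
clock: 1.3
eef_pos: [478.4, -218.9, 256.2]
tcp_rot: [-3.142, 0.0, 0.102]
contact_force: [1.3, -0.9, 0.5]
opening: 0.341
grasp_force: 0.0
clock: 1.8
eef_pos: [477.7, -220.6, 146.5]
tcp_rot: [-3.141, 0.001, 0.102]
contact_force: [0.0, -0.7, 0.1]
opening: 0.344
grasp_force: 0.0
```

View pics/w1.png

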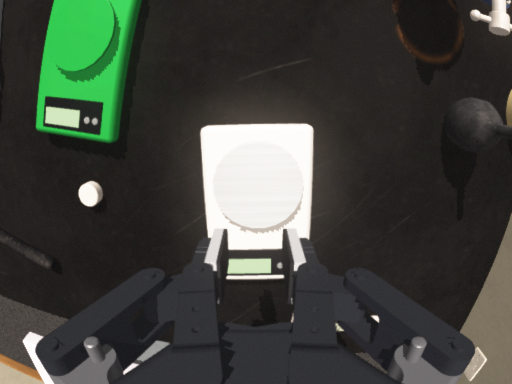

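The pan outline spans x 213–303 and y 141–229, so its centre is about (258,185). I'll back-project that.

Run:
```python
from h import *
t=np.load("T1.npy");T=(R.from_euler('xyz',t[0]).as_matrix(),t[1])
o,d=wray(r.camera_params("wrist"),T,[(258,141),(258,229),(213,186),(303,186)])
P=o+d*((29-o[2])/d[:,2])[:,None];print(P.round(1),P.mean(0))
```

```text
[[ 520.3 -218.    29. ]
 [ 443.9 -226.1   29. ]
 [ 479.1 -184.6   29. ]
 [ 486.8 -259.4   29. ]] [ 482.51135643 -222.01302427   29.        ]
```

```bash
python3 -m jog '[[[0,0,0],[0.003,0,0.04],-0.32],[[0,0,0],[0,0,0.04],-0.32],[[0,0,0],[0,0,0],-0.32]]'
for i in 1; do python3 -m jog '[[[0,0,0],[0,0,0.004],-0.32],[[0,0,0],[0,0,0.004],-0.32],[[0,0,0],[0,0,0],-0.32]]'; done
python3 -m jog '[[[0,0,0],[0,0,0.003],-0.32],[[0,0,0],[0,0,0],-0.32]]'
```

```text
clock: 2.15
eef_pos: [479.1, -219.7, 64.3]
tcp_rot: [-3.139, 0.004, 0.102]
contact_force: [-0.4, 0.2, -0.5]
opening: 0.343
grasp_force: 0.0
clock: 2.45
eef_pos: [481.8, -220.8, 59.8]
tcp_rot: [3.14, -0.002, 0.102]
contact_force: [-0.4, -0.1, 0.5]
opening: 0.338
grasp_force: 0.0
clock: 2.65
eef_pos: [481.1, -220.4, 55.8]
tcp_rot: [3.141, -0.001, 0.102]
contact_force: [0.6, 0.4, -0.2]
opening: 0.337
grasp_force: 0.0
```

Run:
```python
from h import *
cv2.imwrite("pics/s1.png",cv2.resize(r.grab_frame("side")[130:220,260:380,::-1],(640,480),interpolation=cv2.INTER_CUBIC))
```

```text
(no output)
```

View pics/s1.png

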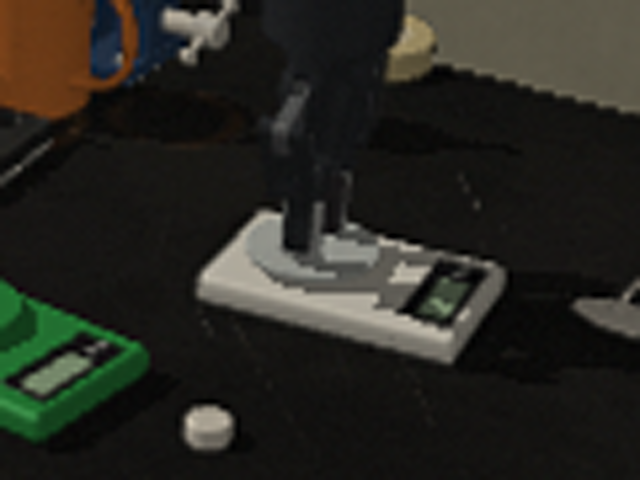

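The fingertips are just above the pan and there is no contact yet. I'll continue down in 2 mm steps.

```bash
python3 -m jog '[[[0,0,0],[0,0,0.002],-0.32],[[0,0,0],[0,0,0],-0.32]]'
python3 -m jog '[[[0,0,0],[0,0,0.0015],-0.32],[[0,0,0],[0,0,0],-0.32]]'
```

```text
clock: 2.9
eef_pos: [481.1, -220.5, 53.7]
tcp_rot: [3.141, -0.001, 0.102]
contact_force: [-0.2, 0.3, 6.3]
opening: 0.339
grasp_force: 3.0
clock: 3.1
eef_pos: [481.1, -220.4, 53.6]
tcp_rot: [3.141, -0.0, 0.102]
contact_force: [-6.1, 2.3, 26.6]
opening: 0.339
grasp_force: 13.4
```

Contact with the pan came at TCP z ≈ 54, so the tips are 25 mm ahead at this opening, as specified. Now to the dispenser.

```bash
python3 -m jog '[[[0,0,0],[0,0,-0.05],0.2],[[0,0,0],[0,0,-0.05],0.2],[[0,0,0],[0.006,-0.037,0],0.2],[[0,0,0],[0.006,-0.037,0],0.2],[[0,0,0],[0.006,-0.037,0],0.2],[[0,0,0],[0.006,-0.037,0],0.2],[[0,0,0],[0.006,-0.037,0],0.2],[[0,0,0],[0.006,-0.037,0],0.2],[[0,0,0],[0.006,-0.037,0],0.2],[[0,0,0],[0.006,-0.037,0],0.2],[[0,0,0],[0.006,-0.037,0],0.2],[[0,0,0],[0.006,-0.037,0],0.2]]'
python3 -m jog '[[[0,0,0],[0,0,0],0.2],[[0,0,0],[0,0,0],0.2]]'
python3 - <<'E'
from h import *
s=r.sense();im=r.grab_frame("wrist");np.save("T2.npy",np.array([s['tcp_rot'],s['eef_pos']]))
cv2.imwrite("pics/w2.png",cv2.resize(im[0:240,100:420,::-1],(800,600),interpolation=cv2.INTER_CUBIC))
E
```

```text
clock: 4.3
eef_pos: [502.7, 155.5, 151.8]
tcp_rot: [3.142, -0.0, 0.102]
contact_force: [1.3, -0.6, 0.5]
opening: 0.602
grasp_force: 0.0
clock: 4.5
eef_pos: [502.6, 154.5, 151.6]
tcp_rot: [3.141, 0.0, 0.104]
contact_force: [-0.5, 1.0, 0.4]
opening: 0.601
grasp_force: 0.0
```

View pics/w2.png

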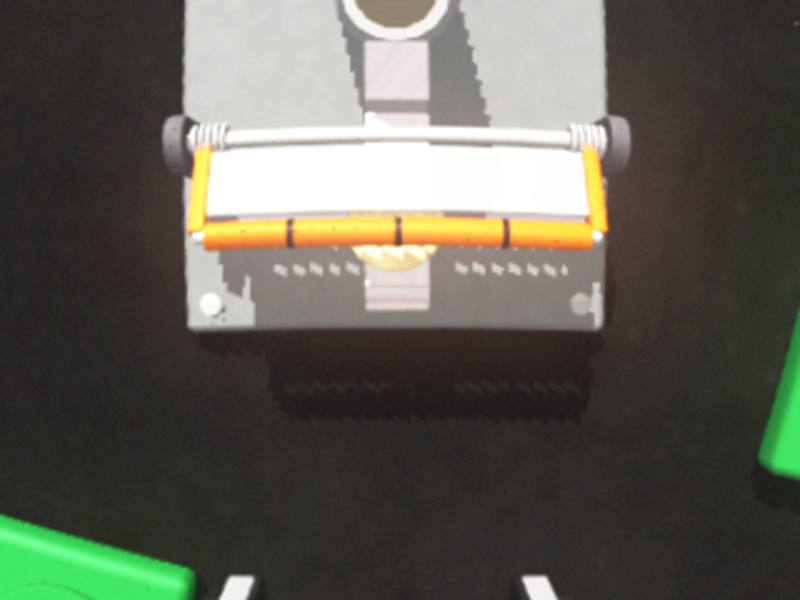

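The dispenser is square to the tool. Base front corners are at (190,325) and (603,325), the roller's middle mark at (398,232), and the blank's front edge at (396,272). The rail end runs from 366 to 430, at y 305.

Run:
```python
from h import *
t=np.load("T2.npy");T=(R.from_euler('xyz',t[0]).as_matrix(),t[1])
c=r.camera_params("wrist");U=np.array([(190,325),(603,325),(398,232),(396,272),(203,236),(594,236)])/2.5+[100,0]-.3
L=np.array([(-35,75,10),(-35,-75,10),(-2,0,58),(-14.5,0,47),(-2,55.5,58),(-2,-55.5,58)],float)
o,d=wray(c,T,U);P=o+d*((L[:,2]-o[2])/d[:,2])[:,None]
f=lambda p:(W(p,L)-P)[:,:2].ravel()
b=least_squares(f,[585,161,.1],loss='soft_l1',x_scale=[1,1,.01]);print(b.x,f(b.x).reshape(-1,2).round(1))
for X in(-60,0):
  g=W(b.x,[(X,0,0)])[0]-t[1];print(X,(T[0].T@g)[:2])
```

```text
[5.86211015e+02 1.61038093e+02 1.09412672e-01] [[-2.1  1. ]
 [-1.4 -0.8]
 [ 0.9  0. ]
 [ 0.2 -0.5]
 [ 0.4 -0.3]
 [ 0.5  1. ]]
-60 [23.92012192  2.40902851]
0 [83.91921642  2.08056796]
```

```bash
python3 -m jog '[[[0,0,-0.006],[0.024,0.002,0],0.2],[[0,0,0],[0,0,0.03],0.2],[[0,0,0],[0,0,0.03],0.2],[[0,0,0],[0,0,0.0285],0.2],[[0,0,0],[0,0,0],0.2]]'
python3 -m jog '[[[0,0,0],[0.01,0,0],0.2],[[0,0,0],[0.01,0,0],0.2],[[0,0,0],[0.01,0,0],0.2],[[0,0,0],[0.01,0,0],0.2],[[0,0,0],[0.01,0,0],0.2],[[0,0,0],[0.01,0,0],0.2],[[0,0,0],[0,0,0],0.2],[[0,0,0],[0,0,0],0.2],[[0,0,0],[0,0,0],0.2]]'
python3 - <<'E'
from h import *
s=r.sense();print(s['eef_pos'])
im=r.grab_frame("wrist");a=cv2.resize(im[100:280,160:350,::-1],(400,380),interpolation=cv2.INTER_CUBIC)
b=cv2.resize(r.grab_frame("side")[150:245,150:250,::-1],(400,380),interpolation=cv2.INTER_CUBIC)
cv2.imwrite("pics/g.png",np.hstack([a,b]))
E
```

```text
clock: 5.05
eef_pos: [524.4, 152.2, 60.2]
tcp_rot: [3.14, 0.006, 0.106]
contact_force: [-0.1, -0.2, -0.8]
opening: 0.602
grasp_force: 0.0
clock: 5.95
eef_pos: [586.0, 160.7, 63.0]
tcp_rot: [3.141, 0.001, 0.108]
contact_force: [-2.0, -0.1, -0.8]
opening: 0.597
grasp_force: 0.7
[585.97297079 160.72266547  63.00342394]
```

View pics/g.png

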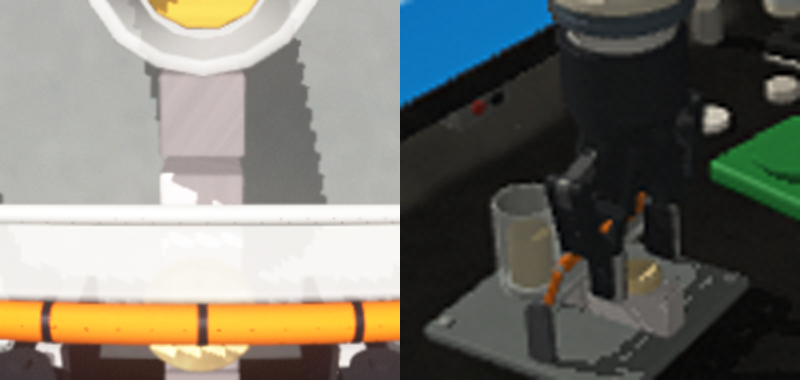

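The flap is leaning on the fingers, which straddle the blank. Now I'll close and lift.

```bash
python3 -m jog '[[[0,0,0],[0,0,0],-1],[[0,0,0],[0,0,0],-1],[[0,0,0],[0,0,0],-1],[[0,0,0],[0,0,0],-1],[[0,0,0],[0,0,0],-1],[[0,0,0],[0,0,0],-1],[[0,0,0],[0,0,0],-1]]' 40
```

```text
clock: 6.75
eef_pos: [586.5, 160.7, 63.6]
tcp_rot: [3.142, 0.0, 0.108]
contact_force: [-3.6, -1.0, 5.0]
opening: 0.313
grasp_force: 39.5
```

```bash
python3 -m jog '[[[0,0,0],[0,0,-0.006],-1],[[0,0,0],[0,0,-0.008],-1],[[0,0,0],[0,0,-0.01],-1],[[0,0,0],[0,0,-0.01],-1],[[0,0,0],[0,0,-0.01],-1],[[0,0,0],[0,0,-0.01],-1],[[0,0,0],[0,0,-0.015],-1],[[0,0,0],[0,0,-0.02],-1],[[0,0,0],[0,0,0],-1],[[0,0,0],[0,0,0],-1]]'
python3 - <<'E'
from h import *
s=r.sense();np.save("T3.npy",np.array([s['tcp_rot'],s['eef_pos']]))
im=r.grab_frame("wrist");a=cv2.resize(im[150:330,160:350,::-1],(400,380),interpolation=cv2.INTER_CUBIC)
b=cv2.resize(r.grab_frame("side")[150:245,150:250,::-1],(400,380),interpolation=cv2.INTER_CUBIC)
cv2.imwrite("pics/l.png",np.hstack([a,b]))
E
```

```text
clock: 7.75
eef_pos: [587.0, 160.9, 153.0]
tcp_rot: [-3.141, -0.002, 0.108]
contact_force: [-0.7, -0.5, -0.6]
opening: 0.313
grasp_force: 39.5
```

View pics/l.png

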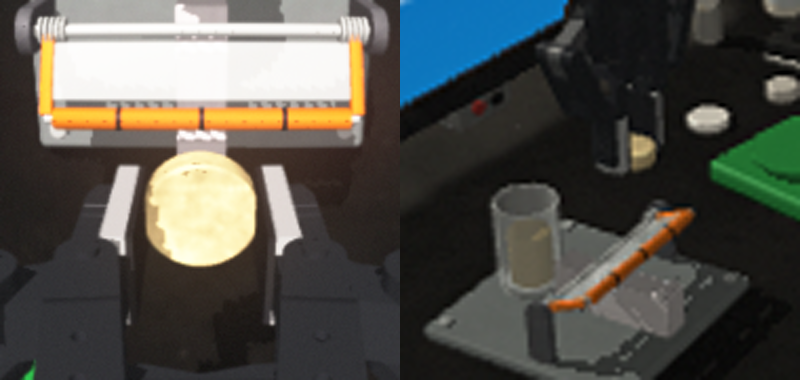

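The blank is held level in the fingers and the flap has shut. I'll carry it over the pan.

```bash
python3 -m jog '[[[0,0,0],[-0.007,0.018,0],-1],[[0,0,0],[-0.013,0.033,0],-1],[[0,0,0],[-0.014,0.0355,0],-1],[[0,0,0],[-0.014,0.0355,0],-1],[[0,0,0],[-0.014,0.0355,0],-1],[[0,0,0],[-0.014,0.0355,0],-1],[[0,0,0],[-0.014,0.0355,0],-1],[[0,0,0],[-0.014,0.0355,0],-1],[[0,0,0],[-0.014,0.0355,0],-1],[[0,0,0],[-0.014,0.0355,0],-1],[[0,0,0],[-0.008,0.02,0],-1],[[0,0,0],[-0.006,0.014,0],-1]]'
python3 -m jog '[[[0,0,0],[0,0,0],-1],[[0,0,0],[0,0,0.025],-1],[[0,0,0],[0,0,0.03],-1],[[0,0,0],[0,0,0.02],-1],[[0,0,0],[0,0,0.01],-1],[[0,0,0],[0,0,0],-1]]'
```

```text
clock: 9.05
eef_pos: [479.5, -223.6, 151.6]
tcp_rot: [-3.141, 0.001, 0.106]
contact_force: [0.8, -0.2, -1.1]
opening: 0.313
grasp_force: 39.6
clock: 9.65
eef_pos: [480.4, -220.8, 66.1]
tcp_rot: [-3.14, 0.002, 0.109]
contact_force: [0.3, 0.4, -0.5]
opening: 0.311
grasp_force: 39.6
```

Position is good. Lowering gently to contact.

```bash
python3 -m jog '[[[0,0,0],[0,0,0.004],-1],[[0,0,0],[0,0,0.004],-1],[[0,0,0],[0,0,0.002],-1],[[0,0,0],[0,0,0],-1],[[0,0,0],[0,0,0],-1]]'
python3 -m jog '[[[0,0,0],[0,0,0.001],-1],[[0,0,0],[0,0,0],-1]]'
```

```text
clock: 10.15
eef_pos: [481.3, -221.9, 57.6]
tcp_rot: [3.141, -0.0, 0.108]
contact_force: [-0.3, 0.7, -0.2]
opening: 0.313
grasp_force: 39.6
clock: 10.35
eef_pos: [481.2, -221.8, 56.3]
tcp_rot: [3.142, -0.0, 0.108]
contact_force: [1.3, 0.3, -0.6]
opening: 0.31
grasp_force: 39.6
```

```bash
python3 -m jog '[[[0,0,0],[0,0,0.001],-1],[[0,0,0],[0,0,0],-1]]'
python3 -m jog '[[[0,0,0],[0,0,0.001],-1],[[0,0,0],[0,0,0],-1]]'
```

```text
clock: 10.55
eef_pos: [481.1, -221.8, 55.2]
tcp_rot: [-3.142, 0.0, 0.108]
contact_force: [0.4, 0.3, 0.1]
opening: 0.316
grasp_force: 39.6
clock: 10.75
eef_pos: [481.2, -221.8, 54.6]
tcp_rot: [3.142, -0.0, 0.108]
contact_force: [-1.7, 1.0, 3.8]
opening: 0.309
grasp_force: 40.2
```

```bash
python3 -m jog '[[[0,0,0],[0,0,0],-0.2],[[0,0,0],[0,0,0],-0.1],[[0,0,0],[0,0,0],0.2],[[0,0,0],[0,0,0],0.2],[[0,0,0],[0,0,-0.01],0.2],[[0,0,0],[0,0,-0.03],0.2],[[0,0,0],[0,0,-0.04],0.2],[[0,0,0],[0,0,-0.03],0.2],[[0,0,0],[0,0,0],0.2],[[0,0,0],[0,0,0],0.2]]' 20
python3 - <<'E'
from h import *
im=r.grab_frame("wrist");a=cv2.resize(im[100:290,160:350,::-1],(400,400),interpolation=cv2.INTER_CUBIC)
b=cv2.resize(r.grab_frame("side")[150:250,150:350,::-1],(400,200),interpolation=cv2.INTER_CUBIC)
c=cv2.resize(r.grab_frame("scene")[130:255,150:400,::-1],(400,200),interpolation=cv2.INTER_CUBIC)
cv2.imwrite("pics/e.png",np.hstack([a,np.vstack([b,c])]))
E
```

```text
clock: 11.75
eef_pos: [481.5, -221.9, 165.4]
tcp_rot: [3.141, -0.002, 0.108]
contact_force: [-0.9, 0.3, -0.5]
opening: 0.6
grasp_force: 0.0
```

View pics/e.png

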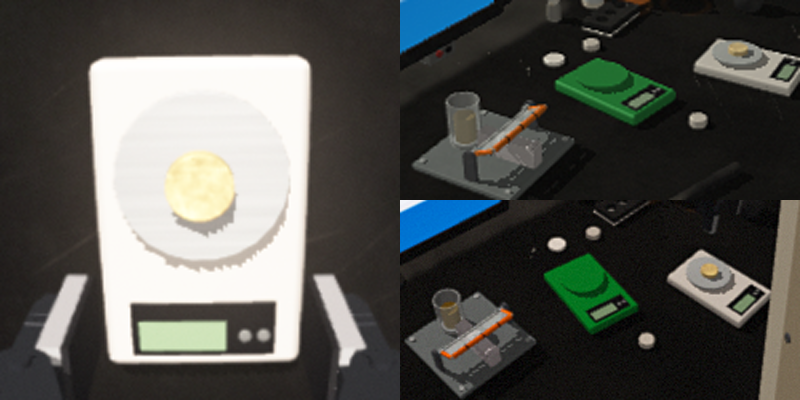

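The blank lies flat at (200,187) on the pan, whose centre is about (202,177). That is roughly 4 mm off centre, and the flap is shut. Handing in.

```bash
python3 -c "
from rig import r
print(r.sign_off())"
```

```text
the job is handed in; nothing more can be done
None
```

I set the brass blank flat on the balance pan, about 4 mm from its middle by the wrist picture; the flap is shut again, and the job was handed in just after 11.75 s (no verdict was returned).

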